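# Seat the control card of the cake display case

### The arm

A 7-joint arm with a two-finger parallel gripper is mounted at the origin on the work surface. World frame = base frame: x ahead of the robot, y to its left, z up, the work surface at z = 0. Lengths are in m, angles in rad, forces in N, time in s.
With the tool pointing down it reaches from about 0.4 to 0.85 m from the base axis. Payload 10.4 kg.
Tool frame: the origin (TCP) lies midway between the tips of the shut fingers; the grasp point (between the pads) lies 19 mm behind it; z points along the fingers, y is the line along which they close (so a half turn about z gives the same grasp; the last joint's range is limited). The gripper opens to 87 mm and grips with 3 to 60 N. Pads are 19 mm wide; open, the fingers measure 117 mm over their backs; the gripper's body (75 mm by 190 mm) begins 51 mm behind the grasp point.
Start: joints at [-0.023, 0.332, -0.065, 1.46, 0.022, 1.35, -0.088], TCP at [0.625, 0, 0.223] pointing down, gripper open.
Joint ranges: [-2.6, 2.6], [-0.5, 2.12], [-1.47, 1.34], [0.16, 2.42], [-1.27, 4.41], [0.06, 2.06], [-2.6, 2.6]. Speed limits (rad/s): [2.22, 2.22, 2.79, 2.79, 3.14, 3.14, 3.14].

### API

Orientations are given as a unit quaternion [x, y, z, w].
In Python, from bench import r gives the robot as it stands.
- The arm moves only by the tool arm_command, never from a script. Its arguments are lists of equal length, an entry for each row: "xyz": the shift along the world's x, y, z in m, a list of three; "rot": the turn, a rotation vector about the world's x, y, z in rad, a list of three. In form: {"xyz": [[tx, ty, tz], ...], "rot": [[ax, ay, az], ...]}. A call has 1 to 20 rows; each row is the pose to reach, as a shift and turn from the pose commanded when the call began; what a row does not reach only later rows make up. A row lasts 1/12 s, in which the tool goes at most 41.7 mm and 7.16 degrees, less where a joint would pass 70% of its speed; a pose out of reach is approached as far as the arm can. A call with a gripper value outside its range is refused whole. "grip" is the opening, from 0 (shut) to 1 (fully open), set as the call begins (left out, the last holds). The fingers move at their own pace and stop on an object; "squeeze" is the grip in N (left out, the last holds). Time passes only in rows, so rows that repeat a pose let the fingers close. It gives the time, the measured TCP pose, the force, the opening and the grip force at its end, in the units of the state.
- r.read_state(): the state, without advancing time (a new reading comes with each control period).
- r.camera(name): name is "scene" or "side" or "wrist"; returns the picture (384x512x3 uint8, red, green, blue); there is no depth.
- r.camera_model(name): a dict with "fx", "fy", "cx", "cy" (pixels), "T" (4x4, takes a point from camera to world coordinates). Camera axes: x right, y up, looking along -z (the intrinsics and any distortion apply to the point x, -y, -z); pixel columns grow to the right and rows downward; lengths in m; the calibration is good to about 2 mm. The wrist camera is an equidistant fisheye: a pixel r from the principal point sees the ray r / f radians off the axis. A picture is of the moment at which its call begins: read the wrist's pose just before it. camera_model takes no time and is no camera call; for the wrist camera it gives the pose at the moment of the call.
- r.close_job(): hands the job in; it is judged then, once.
Trained networks look in the newest picture that a camera, given by its name, has taken for a name from the list of things; names that differ only in an ending like _2 or _b are one class to them, and where a whole thing is asked for, a point or a joint stands for the part that bears it (a point fixed in the world has none). Each returns a list of dicts, best first, with "conf" (0 to 1); they miss things now and then, are a little off and sometimes report something else, mostly with a low value. They report only what shows in the picture. A call takes as long as a camera call.
- r.look_for(label, camera): "at" ([x, y, z] in m, in the coordinates of the camera as it stood for that picture, good to about 4 mm: the middle of the surface that is visible of it).
- r.spot_point(label, camera): "at" ([x, y, z] in m, in the coordinates of the camera as it stood for that picture, good to about 4 mm: a listed point, or the origin of a listed thing).
The state is a dict: "time": time; "joint_positions": joint angles; "joint_vel": joint speeds; "joint_torque": joint torques, N m; "ee_pos": TCP position; "eef_rot": TCP orientation; "ft_force": force on the tool from outside, world axes, zero at the start; "torque": the same for the moment, N m; "width": finger opening in m; "grip_force": force on a finger pad.
Only numpy, scipy, OpenCV 4.12 (cv2) and the standard library are available. Lean on these libraries where they do the work, as an engineer would, in place of code of your own. Each camera call takes 0.05 s, during which the arm holds its last target. There are 200 camera calls.

### The job

Take the control card out of its holder and slide it gently down the two card guides of the open control box, component side towards the power supply, until it just rests on the connectors; do not shove it into them by hand. Then push its two ejector levers up and inward with the fingertips, by turns if one gets stiff and without pinching or straining them, until both are fully home and the card is drawn down square and fully seated, and let go. Leave the screwdriver, the dish and the cup where they are.

Things in the scene. Friction and masses are not known exactly. Their poses are not given: they have to be found in the camera images.
- card: Control card, a green circuit board 100 wide (y) x 90 high (z) x 3.2 thick (x), about 0.19 kg, upright in the holder at the start. Origin: middle of the board's bottom edge; z up, y along its width, components on its +x face. An aluminium strip 20 (x) x 90 (y) lies along the top at z 90-94; on its middle stands the black grip to lift it by, 12 (x) x 36 (y), z 94-124. A black ejector lever sits at each end of the strip.
- component_side (a point): A point 10 in front of the board's component (+x) face side, on the card's mid-height (card frame x 10, y 0, z 45): shows which way the components face.
- lever_l_pivot (a point): Pivot pin of the lever at the card's +y end: card frame y 52, z 93. The lever turns about the card's x axis. Same orientation as the lever.
- lever_r_pivot (a point): Pivot pin of the lever at the card's -y end: card frame y -52, z 93.
- lever_l_tip (a point): Free end of the +y lever's handle, 58 from its pivot; the handle is a bar 8 thick, 14 wide (x).
- lever_r_tip (a point): Free end of the -y lever's handle, 58 from its pivot; the handle is a bar 8 thick, 14 wide (x).
- lever_l (a joint): Swing of the +y lever, rad: 0 open (handle splayed outward to +y, 49 degrees from upright), 0.85 fully home (handle upright, hard stop). Stays where it is left. From its pivot a steel claw reaches 26; open it hangs down clear of the box's flange, from about 0.6 rad on it bears up under the flange and draws that end of the card down.
- lever_r (a joint): The same for the -y lever (open it is splayed to -y). Either needs 1 to 5 N at the handle's end at first (it can stick if the push does not rise with the handle), then up to about 14 N over the last 0.25 rad. One lever alone cocks the card in its guides and gets stiffer: go on with the other, by turns.
- cage: Open-topped sheet-steel control box, fixed to the counter, 130 (x) x 172 (y) x 118.5 high; origin in the middle of its underside, z up. The aluminium power supply block, 36 x 112, top at z 65, stands on its +x side; relays and terminals (below z 30) on its -x side. End walls (x) only 45 high. Top flanges of the side walls turn inward: y 73.5-84 on both sides, z 115.5-118.5.
- guides: The two black card guides inside the box (same origin and axes as the box): upright channels at y +-47 to +-51, open towards each other, 5.2 wide in x (the board is 3.2), 102 from channel bottom to channel bottom (the board is 100), z 24 to 90, with flared mouths up to z 103, there about 7 wider on each side in x and 5 in y.
- slot (a point): Where the card's origin lies when it is fully seated: in the box's frame x 0, y 0, z 20; same axes as the box. The card first rests on the connectors 6 higher.
- conn_l: Sprung contact row of the +y connector, in the middle of the box floor between the guides, 42 long in y; origin 10 below its top. The board's edge rests on its top (6 above slot) and must drive it down 6; each of the two rows resists with about 13 N and stays where it is pushed.
- conn_r: The -y connector's contact row, the same.
- holder: Black slotted card holder, fixed to the counter: base 90 (x) x 136 (y) x 12 high, with slotted uprights to z 57 that take the board's side edges (1 mm play). Origin in the middle of its underside. The card stands on the base, axes alike.
- screwdriver: Screwdriver lying on the counter; to be left alone.
- dish: Open steel dish with screws, 70 x 90 x 22 high; to be left alone.
- cup: Brown cup, 76 across, 90 high; to be left alone.

How it is judged:
On the way, in this order (a step that is already met when the one before it is completed fails the run):
1. the card stands in both guides on the connectors, levers still open (x of card in the frame of slot between -0.003 and 0.003 m and y of card in the frame of slot between -0.004 and 0.004 m and x of component_side in the frame of slot above 0.005 m and z of card in the frame of slot between 0.003 and 0.0085 m and value of joint each of lever_l, lever_r below 0.3 rad), for 0.2 s.
2. both levers are swung home and the card is seated (value of joint each of lever_l, lever_r above 0.8 rad and z of card in the frame of slot below 0.0015 m), for 0.2 s.
At the end, for the whole second after the job is handed in: The card stands in both guides, component side to the power supply, drawn down to within 1.5 mm of fully seated (1.6 mm at either end) and within 3 degrees of square, both levers within 0.05 rad of home, all at rest and let go (all of step 2 and x of card in the frame of slot between -0.003 and 0.003 m and y of card in the frame of slot between -0.004 and 0.004 m and x of component_side in the frame of slot above 0.005 m and z of each of lever_l_pivot, lever_r_pivot in the frame of slot below 0.0946 m and angle between the z axis of card and the z axis of slot, either way round below 0.05 rad and linear speed of card below 0.01 m/s); the robot touches nothing.
It fails at once if the card is shoved more than 2.5 mm into the connectors by hand, both levers still open (x of card in the frame of slot between -0.003 and 0.003 m and y of card in the frame of slot between -0.004 and 0.004 m and z of card in the frame of slot below 0.0035 m and value of joint each of lever_l, lever_r below 0.3 rad).
It fails at once if the card is rammed or jammed against the guides with more than 30 N while it is being lowered (both levers open) (contact force between card and guides above 30 N and value of joint each of lever_l, lever_r below 0.3 rad).
It fails at once if a lever is strained: pushed or pinched with more than 20 N (contact force between the fingers and lever_l above 20 N or contact force between the fingers and lever_r above 20 N).
It fails at once if the card is dropped or driven on a connector with more than 25 N (contact force between card and conn_l above 25 N or contact force between card and conn_r above 25 N).
It fails at once if screwdriver, dish or cup moved more than 20 mm (distance of any of screwdriver, dish, cup from where it was at the start of the episode above 0.02 m).
It also fails if it takes over 72 s, if anything falls off the work surface, if the arm or the gripper's body presses on something with over 40 N, if the wrist force passes 120 N, or if a joint passes its speed limit or range.

## Working session

There is one attempt and no reset: what is moved stays moved. The work goes in short steps, Python scripts to look and compute and a tool call to move; the robot and the scene stay as the last step left them, time stands still between calls to the robot, and variables do not carry over. Pictures are saved under pics/ and viewed, at most 12 in all, crops included, and the job is handed in when it is done.

Besides the shell and the picture viewer there is one more tool, called after "Call:" as name(argument=value, ...) on one line, values as JSON. arm_command: Moves the arm, as the interface text tells. Its arguments: {"type":"object","properties":{"xyz":{"type":"array"},"rot":{"type":"array"},"grip":{"type":"number"},"squeeze":{"type":"number"}},"required":["xyz","rot"]}

```bash
mkdir -p pics
cat > h.py <<'E'
from bench import r
import numpy as np, cv2
from scipy.spatial.transform import Rotation as R
def w(cam,at,T=None):
    T=np.array(r.camera_model(cam)["T"]) if T is None else T
    return (T@np.r_[at,1])[:3]
def spot(labels,cams,n=1):
    for c in cams:
        for k in range(n):
            T=np.array(r.camera_model(c)["T"]); r.camera(c)
            for l in labels:
                for d in r.spot_point(l,c)[:2]:
                    print(c,l,round(d["conf"],2),np.round(w(c,d["at"],T),4))
def st():
    s=r.read_state(); print(round(s["time"],2),np.round(s["ee_pos"],4),np.round(R.from_quat(s["eef_rot"]).as_matrix().ravel(),3),np.round(s["ft_force"],1),round(s["width"],4),round(s["grip_force"],1))
E
python3 - <<'E'
from h import *
st()
a=[r.camera(c) for c in("scene","side")]
for c,i in zip(("scene","side"),a): cv2.imwrite(f"pics/{c}0.png",i[:,:,::-1])
spot(["card","component_side","lever_l_pivot","lever_r_pivot","lever_l_tip","lever_r_tip","slot","cage","holder","conn_l","conn_r","cup","dish","screwdriver"],["scene","side"])
st()
E
```

```text
0.0 [0.6246 0.     0.2218] [-0.     1.    -0.001  1.     0.    -0.    -0.    -0.001 -1.   ] [0.3 0.2 0.2] 0.0869 0.0
scene card 0.81 [0.5411 0.2062 0.0108]
scene card 0.73 [ 0.4485  0.0024 -0.0045]
scene component_side 0.71 [0.5517 0.2073 0.0556]
scene lever_r_pivot 0.56 [0.5289 0.1576 0.1059]
scene lever_r_tip 0.42 [0.512  0.1193 0.1409]
scene slot 0.87 [ 0.5756 -0.1502  0.0157]
scene cage 0.63 [ 0.5738 -0.1448 -0.0041]
scene holder 0.62 [ 0.5403  0.2087 -0.0027]
scene cup 0.97 [ 0.8183  0.1154 -0.0047]
scene dish 0.69 [ 0.6682 -0.0137  0.0008]
scene dish 0.26 [0.5119 0.1191 0.1424]
scene screwdriver 0.58 [ 0.4493  0.0022 -0.0026]
side card 0.58 [0.5367 0.2088 0.0118]
side card 0.39 [0.517  0.1187 0.1465]
side component_side 0.84 [0.5469 0.2057 0.0535]
side component_side 0.58 [0.5366 0.2103 0.0131]
side lever_l_pivot 0.7 [0.5547 0.257  0.1046]
side lever_r_pivot 0.44 [0.5286 0.1576 0.1021]
side lever_l_tip 0.67 [0.5614 0.3008 0.1409]
side lever_r_tip 0.46 [0.5186 0.1137 0.1456]
side slot 0.89 [ 0.5725 -0.1485  0.0201]
side slot 0.27 [4.457e-01 1.100e-03 4.000e-04]
side cage 0.78 [ 0.5775 -0.1504 -0.0014]
side holder 0.86 [ 0.5386  0.2107 -0.0008]
side conn_l 0.5 [ 0.5651 -0.1719  0.0143]
side conn_r 0.5 [ 0.5651 -0.1719  0.0143]
side cup 0.73 [0.5394 0.2081 0.0121]
side cup 0.64 [ 8.219e-01  1.136e-01 -6.000e-04]
side dish 0.68 [ 0.6673 -0.0152  0.0026]
side screwdriver 0.8 [ 0.4461  0.0009 -0.0013]
1.6 [0.625  0.     0.2226] [ 0.  1.  0.  1. -0.  0.  0.  0. -1.] [-0.2 -0.  -0.7] 0.0866 0.0
```

View pictures.

View pics/scene0.png

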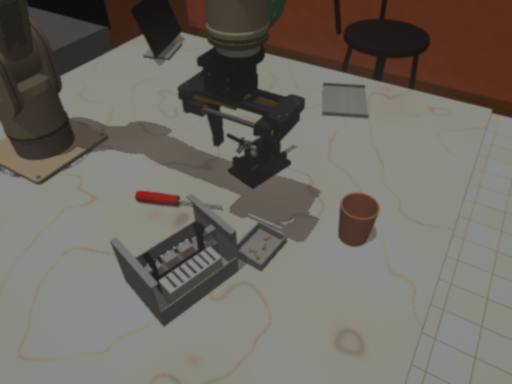

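View pics/side0.png

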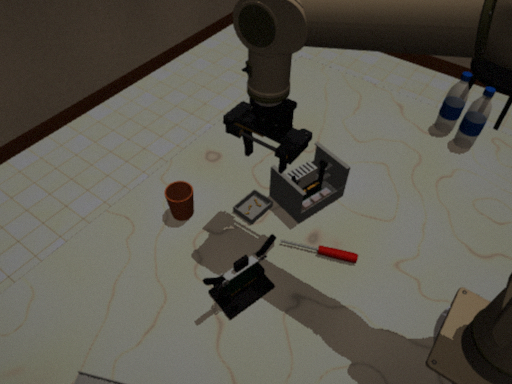

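Call:
arm_command(xyz=[[-0.01, -0.03, 0.02], [-0.02, -0.06, 0.04], [-0.03, -0.09, 0.06], [-0.04, -0.12, 0.08], [-0.05, -0.15, 0.1], [-0.05, -0.15, 0.1], [-0.05, -0.15, 0.1]], rot=[[0, 0, 0], [0, 0, 0], [0, 0, 0], [0, 0, 0], [0, 0, 0], [0, 0, 0], [0, 0, 0]])

```text
time: 2.18
ee_pos: [0.5749, -0.1524, 0.3241]
eef_rot: [0.709, 0.706, 0.001, 0.001]
ft_force: [0.4, 1.3, -0.1]
width: 0.0872
grip_force: 0.0
```

Run:
```python
from h import *
st()
m=r.camera_model("wrist");print(m)
cv2.imwrite("pics/w1.png",r.camera("wrist")[:,:,::-1])
spot(["slot","cage","guides","conn_l","conn_r"],["wrist"])
```

```text
2.18 [ 0.5749 -0.1524  0.3241] [ 0.004  1.     0.003  1.    -0.004 -0.001 -0.001  0.003 -1.   ] [ 0.4  1.3 -0.1] 0.0872 0.0
{'fx': 297.3186396354542, 'fy': 297.3186396354542, 'cx': 254.36267469569384, 'cy': 195.6229866079618, 'T': array([[ 0.99999012,  0.00430764, -0.00109641,  0.57522949],
       [-0.00381628,  0.95848941,  0.28510259, -0.07480947],
       [ 0.00227901, -0.28509559,  0.95849638,  0.48672201],
       [ 0.        ,  0.        ,  0.        ,  1.        ]])}
wrist slot 0.64 [ 0.5727 -0.1508  0.022 ]
wrist slot 0.54 [0.8187 0.1125 0.0011]
wrist cage 0.59 [ 0.58   -0.1445  0.003 ]
wrist conn_l 0.67 [ 0.5656 -0.1688  0.0134]
wrist conn_l 0.59 [ 0.5834 -0.1248  0.0151]
wrist conn_r 0.67 [ 0.5656 -0.1688  0.0134]
wrist conn_r 0.59 [ 0.5834 -0.1248  0.0151]
```

View pics/w1.png

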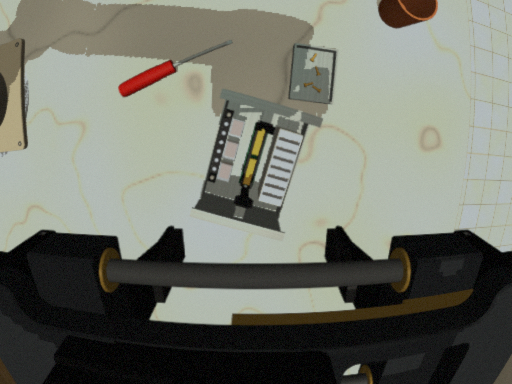

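```bash
cat >> h.py <<'E'
def px2w(uv,z,m):
    uv=np.atleast_2d(uv).astype(float); d=(uv-[m["cx"],m["cy"]])/m["fx"]
    th=np.hypot(*d.T); s=np.sin(th)/np.maximum(th,1e-9)
    v=np.c_[d[:,0]*s,-d[:,1]*s,-np.cos(th)]
    T=np.array(m["T"]); v=v@T[:3,:3].T; o=T[:3,3]
    return o+v*((z-o[2])/v[:,2])[:,None]
E
python3 - <<'E'
from h import *
i=cv2.imread("pics/w1.png")
c=cv2.resize(i[75:245,180:335],None,fx=5,fy=3.5*10/7*0+3.5,interpolation=cv2.INTER_CUBIC)
c=cv2.resize(i[75:245,180:335],None,fx=3.5,fy=3.5,interpolation=cv2.INTER_CUBIC)
cv2.imwrite("pics/w1c.png",c)
h=cv2.cvtColor(i,cv2.COLOR_BGR2HSV)
k=((h[:,:,0]>18)&(h[:,:,0]<32)&(h[:,:,1]>130)&(h[:,:,2]>90)).astype(np.uint8); k[:120]=0;k[190:]=0;k[:,:235]=0;k[:,275:]=0
n,_,s,ce=cv2.connectedComponentsWithStats(k); print(s,ce)
m=r.camera_model("wrist")
for j in range(1,n): print(s[j,4],px2w(ce[j],.026,m))
E
```

```text
[[     0      0    512    384 196242]
 [   252    129     13     27    189]
 [   244    158     13     27    177]] [[255.50331733 191.56643328]
 [257.80952381 142.13756614]
 [249.3559322  170.55367232]]
189 [[ 0.58043343 -0.1212547   0.026     ]]
177 [[ 0.56731928 -0.16623298  0.026     ]]
```

View pics/w1c.png

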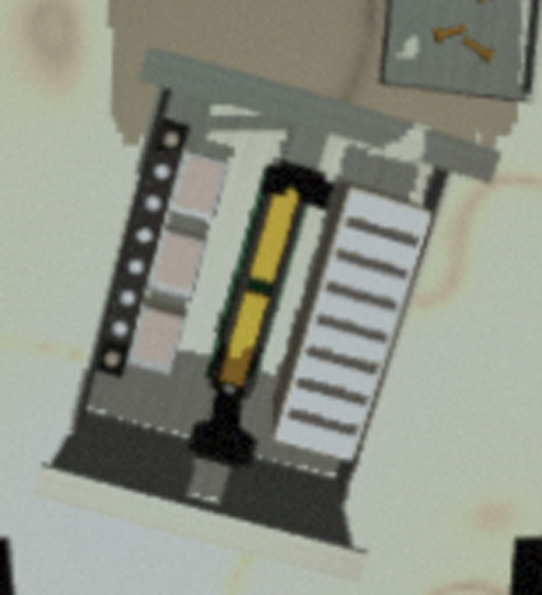

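Run:
```python
from h import *
m=r.camera_model("wrist")
P=np.array([[148,48],[498,155],[142,80],[490,183],[42,463],[368,550],[38,490],[360,580]])/3.5+[180,75]
W=px2w(P,.1185,m)[:,:2]; print(W.round(4))
for a,b in((0,1),(2,3),(4,5),(6,7)):
    d=W[b]-W[a]; print(np.degrees(np.arctan2(d[1],d[0])),np.hypot(*d))
d=W[[0,1,2,3]].mean(0)-W[[4,5,6,7]].mean(0); print(-np.degrees(np.arctan2(d[0],d[1])),np.hypot(*d),W.mean(0))
Q=np.array([[285,190],[228,390]])/3.5+[180,75]
d=px2w(Q,.026,m)[:,:2];print(d,d.mean(0))
```

```text
[[ 0.5362 -0.0448]
 [ 0.6593 -0.0812]
 [ 0.534  -0.0561]
 [ 0.6567 -0.0913]
 [ 0.4931 -0.1962]
 [ 0.6168 -0.2311]
 [ 0.4908 -0.2071]
 [ 0.6142 -0.2438]]
-16.43728491681869 0.12837235258713878
-16.000548577476742 0.12759267191803178
-15.734138937359367 0.12859567348230302
-16.571221520533125 0.12879357680737102
-15.820136009051925 0.15716044061388498 [ 0.57514115 -0.14395489]
[[ 0.58591086 -0.10125213]
 [ 0.56053682 -0.19208756]] [ 0.57322384 -0.14666984]
```

Call:
arm_command(xyz=[[0, 0.04, 0], [0, 0.08, 0], [-0.01, 0.12, 0], [-0.02, 0.16, 0], [-0.03, 0.2, 0], [-0.035, 0.24, 0], [-0.035, 0.28, 0], [-0.035, 0.31, 0], [-0.035, 0.31, 0], [-0.035, 0.31, 0]], rot=[[0, 0, -0.1], [0, 0, -0.2], [0, 0, -0.25], [0, 0, -0.25], [0, 0, -0.25], [0, 0, -0.25], [0, 0, -0.25], [0, 0, -0.25], [0, 0, -0.25], [0, 0, -0.25]])

```text
time: 3.37
ee_pos: [0.5394, 0.1624, 0.3221]
eef_rot: [0.788, 0.615, -0.0, -0.0]
ft_force: [0.6, -0.2, -0.3]
width: 0.0871
grip_force: 0.0
```

Run:
```python
from h import *
st()
i=r.camera("wrist")[:,:,::-1]
cv2.imwrite("pics/w2.png",i)
spot(["card","component_side","lever_l_pivot","lever_r_pivot","lever_l_tip","lever_r_tip","holder"],["wrist"])
for l in ("card",):
  for d in r.look_for(l,"wrist")[:2]: print(d["conf"],w("wrist",d["at"]))
cv2.imwrite("pics/w2c.png",cv2.resize(i[40:260,130:380],None,fx=2.7,fy=2.7,interpolation=cv2.INTER_CUBIC))
```

```text
3.37 [0.5394 0.1624 0.3221] [ 0.243  0.97  -0.001  0.97  -0.243  0.    -0.    -0.001 -1.   ] [ 0.6 -0.2 -0.3] 0.0871 0.0
wrist card 0.74 [0.5405 0.2094 0.0128]
wrist component_side 0.85 [0.5458 0.2003 0.0583]
wrist component_side 0.43 [0.5537 0.2582 0.1062]
wrist lever_l_pivot 0.72 [0.5542 0.2589 0.1053]
wrist lever_r_pivot 0.98 [0.5243 0.1561 0.1038]
wrist lever_r_pivot 0.16 [ 0.5782 -0.1502  0.0014]
wrist lever_l_tip 0.85 [0.5652 0.2952 0.1497]
wrist lever_r_tip 0.88 [0.5163 0.1136 0.1455]
wrist holder 0.65 [ 0.5412  0.2066 -0.0015]
0.76 [0.54043106 0.21104096 0.11397211]
0.74 [0.82720061 0.10785855 0.06013927]
```

View pics/w2c.png

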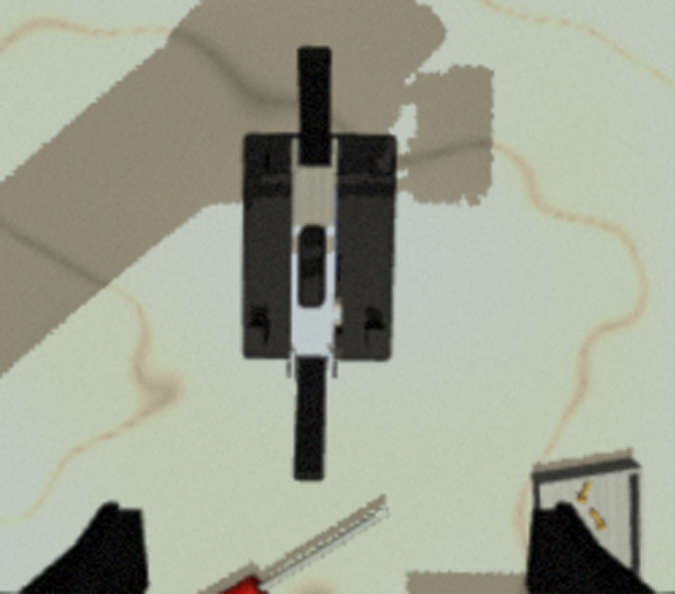

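Run:
```python
from h import *
m=r.camera_model("wrist")
P=np.array([[312,265],[298,225],[326,225],[298,306],[326,306]])/2.7+[130,40]
print(px2w(P,.136,m).round(4))
t=px2w(np.array([[314,48],[309,478]])/2.7+[130,40],.144,m);print(t.round(4)); d=t[0]-t[1]; print(np.degrees(np.arctan2(-d[0],d[1])),t.mean(0),np.hypot(*d[:2]))
e=px2w(np.array([[293,165],[290,355],[337,165],[334,355]])/2.7+[130,40],.106,m);print(e.round(4)); d=e[0]-e[1]+e[2]-e[3];print(np.degrees(np.arctan2(-d[0],d[1])),e.mean(0))
st()
```

```text
[[0.5416 0.2049 0.136 ]
 [0.5402 0.2234 0.136 ]
 [0.5519 0.2203 0.136 ]
 [0.5311 0.1889 0.136 ]
 [0.543  0.1859 0.136 ]]
[[0.5661 0.2955 0.144 ]
 [0.5162 0.113  0.144 ]]
-15.286277174188337 [0.54114787 0.20422326 0.144     ] 0.1891479193335518
[[0.5434 0.2505 0.106 ]
 [0.5187 0.1629 0.106 ]
 [0.5632 0.2453 0.106 ]
 [0.5393 0.1576 0.106 ]]
-15.492721400856196 [0.54115114 0.20407251 0.106     ]
3.87 [0.5401 0.1596 0.3227] [ 0.248  0.969  0.     0.969 -0.248 -0.     0.     0.    -1.   ] [-0.8  0.4 -0.2] 0.0872 0.0
```

Call:
arm_command(xyz=[[0.001, 0.03, -0.02], [0.001, 0.045, -0.05], [0.001, 0.045, -0.09], [0.001, 0.045, -0.13], [0.001, 0.045, -0.16], [0.001, 0.045, -0.185], [0.001, 0.045, -0.2], [0.001, 0.045, -0.208], [0.001, 0.045, -0.212], [0.001, 0.045, -0.212], [0.001, 0.045, -0.212]], rot=[[0, 0, -0.02], [0, 0, -0.02], [0, 0, -0.02], [0, 0, -0.02], [0, 0, -0.02], [0, 0, -0.02], [0, 0, -0.02], [0, 0, -0.02], [0, 0, -0.02], [0, 0, -0.02], [0, 0, -0.02]])

```text
time: 4.78
ee_pos: [0.5417, 0.2052, 0.1117]
eef_rot: [0.796, 0.605, 0.001, 0.0]
ft_force: [-0.7, 0.1, 1.0]
width: 0.0873
grip_force: 0.0
```

Call:
arm_command(xyz=[[0, 0, 0], [0, 0, 0], [0, 0, 0], [0, 0, 0], [0, 0, 0], [0, 0, 0], [0, 0, 0], [0, 0, 0], [0, 0, 0], [0, 0, 0], [0, 0, 0], [0, 0, 0]], rot=[[0, 0, 0], [0, 0, 0], [0, 0, 0], [0, 0, 0], [0, 0, 0], [0, 0, 0], [0, 0, 0], [0, 0, 0], [0, 0, 0], [0, 0, 0], [0, 0, 0], [0, 0, 0]], grip=0, squeeze=15)

```text
time: 5.78
ee_pos: [0.541, 0.205, 0.1105]
eef_rot: [0.796, 0.606, -0.0, -0.0]
ft_force: [-0.4, 0.4, -0.2]
width: 0.0149
grip_force: 0.0
```

Call:
arm_command(xyz=[[0, 0, 0], [0, 0, 0], [0, 0, 0], [0, 0, 0]], rot=[[0, 0, 0], [0, 0, 0], [0, 0, 0], [0, 0, 0]], grip=0, squeeze=25)

```text
time: 6.12
ee_pos: [0.5408, 0.2051, 0.1106]
eef_rot: [0.796, 0.606, -0.0, -0.0]
ft_force: [-2.6, 0.5, 1.7]
width: 0.0121
grip_force: 24.9
```

Call:
arm_command(xyz=[[0, 0, 0.003], [0, 0, 0.01], [0, 0, 0.02], [0, 0, 0.03], [0, 0, 0.045], [0, 0, 0.06], [0, 0, 0.08], [0, 0, 0.105], [0, 0, 0.13], [0, 0, 0.155], [0, 0, 0.175], [0, 0, 0.18], [0, 0, 0.18], [0, 0, 0.18]], rot=[[0, 0, 0], [0, 0, 0], [0, 0, 0], [0, 0, 0], [0, 0, 0], [0, 0, 0], [0, 0, 0], [0, 0, 0], [0, 0, 0], [0, 0, 0], [0, 0, 0], [0, 0, 0], [0, 0, 0], [0, 0, 0]])

```text
time: 7.28
ee_pos: [0.541, 0.2049, 0.2901]
eef_rot: [0.796, 0.605, -0.0, 0.0]
ft_force: [0.1, -0.3, -3.0]
width: 0.0122
grip_force: 24.9
```

Call:
arm_command(xyz=[[0, -0.02, 0], [0.005, -0.05, 0], [0.01, -0.085, 0], [0.015, -0.12, 0], [0.02, -0.155, 0], [0.025, -0.19, 0], [0.03, -0.225, 0], [0.033, -0.26, 0], [0.033, -0.29, 0], [0.033, -0.315, 0], [0.033, -0.335, 0], [0.033, -0.347, 0], [0.033, -0.351, 0], [0.033, -0.351, 0], [0.033, -0.351, 0]], rot=[[0, 0, -0.01], [0, 0, -0.01], [0, 0, -0.01], [0, 0, -0.01], [0, 0, -0.01], [0, 0, -0.01], [0, 0, -0.01], [0, 0, -0.01], [0, 0, -0.01], [0, 0, -0.01], [0, 0, -0.01], [0, 0, -0.01], [0, 0, -0.01], [0, 0, -0.01], [0, 0, -0.01]])

```text
time: 8.53
ee_pos: [0.5741, -0.1444, 0.29]
eef_rot: [0.798, 0.602, 0.0, -0.001]
ft_force: [-0.7, 0.6, -2.5]
width: 0.0117
grip_force: 24.9
```

Run:
```python
from h import *
st()
for c in("scene","side","wrist"):
    cv2.imwrite(f"pics/{c}3.png",r.camera(c)[:,:,::-1])
spot(["card","component_side","lever_l_pivot","lever_r_pivot","slot","cage"],["scene","side","wrist"])
```

```text
8.53 [ 0.5741 -0.1444  0.29  ] [ 0.275  0.961 -0.001  0.961 -0.275  0.001  0.001 -0.001 -1.   ] [-0.7  0.6 -2.5] 0.0117 24.9
scene card 0.59 [ 0.5743 -0.1415  0.1889]
scene card 0.48 [ 0.548  -0.2312  0.3246]
scene component_side 0.91 [ 0.5851 -0.1423  0.2357]
scene lever_l_pivot 0.47 [ 0.5364  0.211  -0.0036]
scene lever_l_pivot 0.44 [ 0.5878 -0.0932  0.2823]
scene lever_r_pivot 0.56 [ 0.5619 -0.1933  0.285 ]
scene slot 0.88 [ 0.577  -0.1459  0.0178]
scene cage 0.62 [ 0.5703 -0.1463 -0.0052]
scene cage 0.46 [ 0.5871 -0.1428  0.2362]
side card 0.85 [ 0.5746 -0.1407  0.1923]
side card 0.64 [ 0.5635 -0.1705  0.0163]
side component_side 0.89 [ 0.5882 -0.1458  0.2357]
side lever_l_pivot 0.5 [ 0.5864 -0.0929  0.2839]
side lever_r_pivot 0.49 [ 0.5608 -0.1939  0.2846]
side lever_r_pivot 0.28 [ 5.735e-01 -1.535e-01  2.000e-04]
side slot 0.56 [ 0.5726 -0.1466  0.021 ]
side cage 0.88 [ 0.5769 -0.1483 -0.0011]
wrist card 0.68 [ 0.5727 -0.1416  0.1913]
wrist lever_l_pivot 0.59 [ 0.5894 -0.0938  0.287 ]
wrist lever_l_pivot 0.43 [ 0.6679 -0.0148  0.0033]
wrist lever_r_pivot 0.65 [ 0.5612 -0.1936  0.2846]
wrist slot 0.9 [ 0.5723 -0.152   0.0242]
wrist cage 0.71 [ 0.5763 -0.1454  0.0013]
```

View pics/wrist3.png

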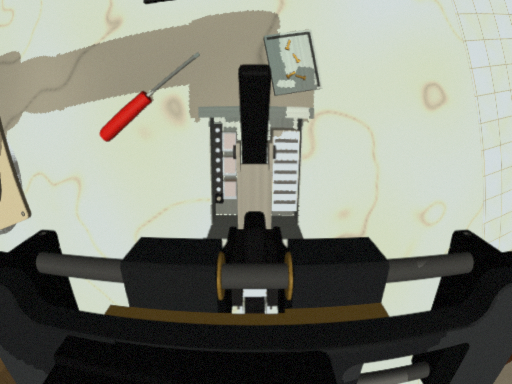

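Call:
arm_command(xyz=[[0, -0.003, -0.01], [0, -0.003, -0.03], [0, -0.003, -0.05], [0, -0.003, -0.065], [0, -0.003, -0.075], [0, -0.003, -0.08], [0, -0.003, -0.08], [0, -0.003, -0.08]], rot=[[0, 0, 0], [0, 0, 0], [0, 0, 0], [0, 0, 0], [0, 0, 0], [0, 0, 0], [0, 0, 0], [0, 0, 0]])

```text
time: 10.4
ee_pos: [0.5743, -0.1491, 0.2111]
eef_rot: [0.799, 0.602, 0.0, 0.0]
ft_force: [-0.4, 0.1, -1.8]
width: 0.0118
grip_force: 24.9
```

Run:
```python
from h import *
st()
a=[]
for c,(x,y,s) in {"scene":(90,160,170),"side":(240,110,140)}.items():
    i=r.camera(c)[:,:,::-1]; a.append(cv2.resize(i[y:y+s,x:x+s],(400,400),interpolation=cv2.INTER_CUBIC))
i=r.camera("wrist")[:,:,::-1]
cv2.imwrite("pics/w4.png",i)
cv2.imwrite("pics/sc4.png",np.hstack(a))
spot(["slot","cage","card","lever_l_pivot","lever_r_pivot"],["wrist","scene","side"])
```

```text
10.4 [ 0.5743 -0.1491  0.2111] [ 0.276  0.961  0.001  0.961 -0.276 -0.     0.     0.001 -1.   ] [-0.4  0.1 -1.8] 0.0118 24.9
wrist cage 0.74 [ 0.4484 -0.0042  0.0008]
wrist cage 0.27 [ 0.575  -0.1459  0.1117]
wrist card 0.55 [ 0.5761 -0.1458  0.1191]
wrist card 0.26 [0.4485 0.0006 0.0005]
wrist lever_l_pivot 0.8 [ 0.5885 -0.0983  0.2076]
wrist lever_l_pivot 0.45 [ 0.602  -0.0624  0.251 ]
wrist lever_r_pivot 0.73 [ 0.5642 -0.1991  0.2069]
scene slot 0.84 [ 0.5752 -0.145   0.0155]
scene cage 0.94 [ 0.5709 -0.1449 -0.0028]
scene card 0.73 [ 0.5726 -0.1429  0.111 ]
scene card 0.23 [ 0.5744 -0.1448  0.0169]
scene lever_r_pivot 0.54 [ 0.5622 -0.1979  0.2042]
scene lever_r_pivot 0.3 [ 0.6692 -0.0141 -0.0022]
side slot 0.6 [ 0.5733 -0.1469  0.0209]
side cage 0.98 [ 0.5764 -0.1493 -0.0009]
side cage 0.28 [ 0.5953 -0.0568  0.241 ]
side card 0.66 [ 0.5752 -0.1433  0.113 ]
side lever_l_pivot 0.6 [ 0.5888 -0.099   0.2033]
```

View pics/sc4.png

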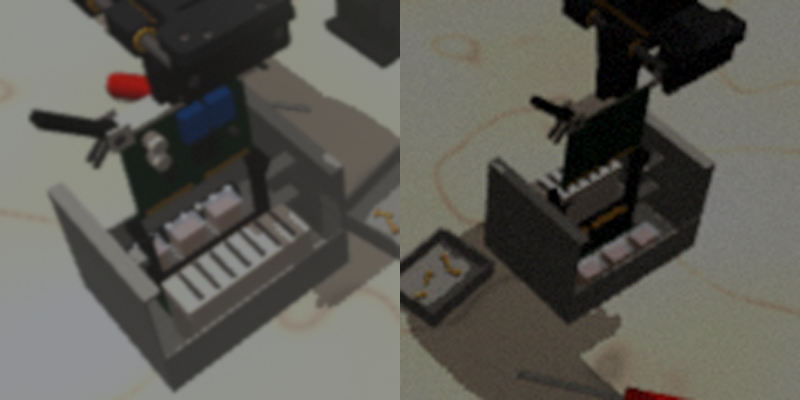

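Call:
arm_command(xyz=[[0.0002, 0.001, -0.002], [0.0003, 0.002, -0.005], [0.0003, 0.002, -0.008], [0.0003, 0.002, -0.011], [0.0003, 0.002, -0.014], [0.0003, 0.002, -0.017], [0.0003, 0.002, -0.02], [0.0003, 0.002, -0.02]], rot=[[0, 0, 0], [0, 0, 0], [0, 0, 0], [0, 0, 0], [0, 0, 0], [0, 0, 0], [0, 0, 0], [0, 0, 0]])

```text
time: 12.12
ee_pos: [0.574, -0.1471, 0.1898]
eef_rot: [0.799, 0.601, -0.0, -0.0]
ft_force: [-0.6, -0.5, -2.8]
width: 0.0122
grip_force: 24.9
```

Call:
arm_command(xyz=[[0, 0, -0.001], [0, 0, -0.003], [0, 0, -0.005], [0, 0, -0.007], [0, 0, -0.007]], rot=[[0, 0, 0], [0, 0, 0], [0, 0, 0], [0, 0, 0], [0, 0, 0]])

```text
time: 12.53
ee_pos: [0.5743, -0.1478, 0.1835]
eef_rot: [0.799, 0.601, -0.0, 0.0]
ft_force: [0.2, -3.2, -1.1]
width: 0.0118
grip_force: 25.0
```

Run:
```python
from h import *
st(); print(r.read_state()["torque"])
a=[]
for c,(x,y,s) in {"scene":(90,170,150),"side":(260,120,110)}.items():
    i=r.camera(c)[:,:,::-1]; a.append(cv2.resize(i[y:y+s,x:x+s],(400,400),interpolation=cv2.INTER_CUBIC))
cv2.imwrite("pics/sc5.png",np.hstack(a))
```

```text
12.53 [ 0.5743 -0.1478  0.1835] [ 0.277  0.961  0.     0.961 -0.277 -0.001 -0.001  0.001 -1.   ] [ 0.2 -3.2 -1.1] 0.0118 25.0
[-1.02208971 -0.08151312 -0.07651336]
```

View pics/sc5.png

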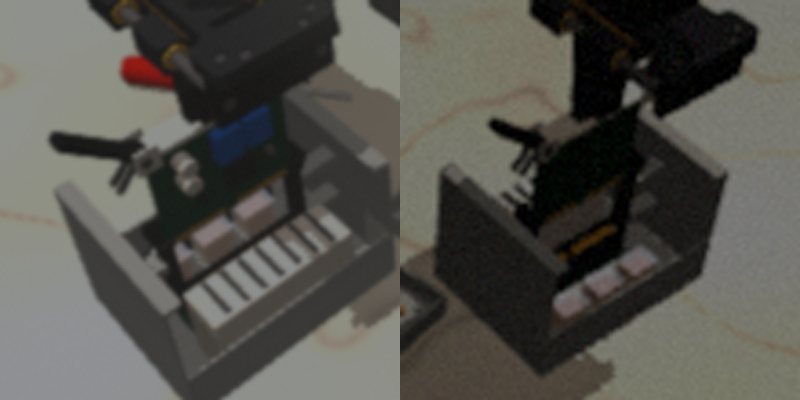

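Call:
arm_command(xyz=[[-0.0002, -0.001, -0.001], [-0.0003, -0.0012, -0.003], [-0.0003, -0.0012, -0.006], [-0.0003, -0.0012, -0.009], [-0.0003, -0.0012, -0.012], [-0.0003, -0.0012, -0.015], [-0.0003, -0.0012, -0.015]], rot=[[0, 0, 0], [0, 0, 0], [0, 0, 0], [0, 0, 0], [0, 0, 0], [0, 0, 0], [0, 0, 0]])

```text
time: 13.22
ee_pos: [0.5737, -0.148, 0.1676]
eef_rot: [0.799, 0.602, -0.0, -0.0]
ft_force: [-0.3, -1.1, -3.7]
width: 0.0116
grip_force: 25.0
```

Call:
arm_command(xyz=[[0, -0.0004, -0.003], [0, -0.0004, -0.007], [0, -0.0004, -0.011], [0, -0.0004, -0.015], [0, -0.0004, -0.019], [0, -0.0004, -0.023], [0, -0.0004, -0.027], [0, -0.0004, -0.031], [0, -0.0004, -0.034], [0, -0.0004, -0.034]], rot=[[0, 0, 0], [0, 0, 0], [0, 0, 0], [0, 0, 0], [0, 0, 0], [0, 0, 0], [0, 0, 0], [0, 0, 0], [0, 0, 0], [0, 0, 0]])

```text
time: 14.05
ee_pos: [0.5737, -0.1483, 0.1337]
eef_rot: [0.799, 0.602, -0.0, -0.0]
ft_force: [0.2, -0.8, -3.0]
width: 0.0118
grip_force: 25.0
```

Call:
arm_command(xyz=[[0, 0, -0.002], [0, 0, -0.004], [0, 0, -0.006], [0, 0, -0.0065], [0, 0, -0.0065]], rot=[[0, 0, 0], [0, 0, 0], [0, 0, 0], [0, 0, 0], [0, 0, 0]])

```text
time: 14.47
ee_pos: [0.5739, -0.1485, 0.1279]
eef_rot: [0.799, 0.602, -0.0, -0.0]
ft_force: [0.5, -0.3, -1.9]
width: 0.0116
grip_force: 25.0
```

Call:
arm_command(xyz=[[0, 0, -0.0005], [0, 0, -0.001], [0, 0, -0.001]], rot=[[0, 0, 0], [0, 0, 0], [0, 0, 0]])

```text
time: 14.72
ee_pos: [0.574, -0.1486, 0.1271]
eef_rot: [0.799, 0.602, 0.0, 0.0]
ft_force: [-0.6, -0.0, -2.0]
width: 0.0118
grip_force: 25.0
```

Call:
arm_command(xyz=[[0, 0, -0.0005], [0, 0, -0.001], [0, 0, -0.001]], rot=[[0, 0, 0], [0, 0, 0], [0, 0, 0]])

```text
time: 14.97
ee_pos: [0.574, -0.1486, 0.126]
eef_rot: [0.799, 0.602, -0.0, 0.0]
ft_force: [-1.2, -0.1, -3.1]
width: 0.012
grip_force: 25.0
```

Call:
arm_command(xyz=[[0, 0, -0.0005], [0, 0, -0.001], [0, 0, -0.001]], rot=[[0, 0, 0], [0, 0, 0], [0, 0, 0]])

```text
time: 15.22
ee_pos: [0.5739, -0.1486, 0.1249]
eef_rot: [0.799, 0.602, -0.0, -0.0]
ft_force: [0.1, 0.0, -2.4]
width: 0.0115
grip_force: 25.0
```

Call:
arm_command(xyz=[[0, 0, -0.0005], [0, 0, -0.0008], [0, 0, -0.0008]], rot=[[0, 0, 0], [0, 0, 0], [0, 0, 0]])

```text
time: 15.47
ee_pos: [0.5742, -0.1486, 0.1247]
eef_rot: [0.799, 0.602, 0.0, 0.0]
ft_force: [-0.9, 0.2, 0.8]
width: 0.0117
grip_force: 25.0
```

Call:
arm_command(xyz=[[0, 0, 0], [0, 0, 0], [0, 0, 0], [0, 0, 0], [0, 0, 0.01], [0, 0, 0.03], [0, 0, 0.055], [0, 0, 0.07], [0, 0, 0.07], [0, 0, 0.07]], rot=[[0, 0, 0], [0, 0, 0], [0, 0, 0], [0, 0, 0], [0, 0, 0], [0, 0, 0], [0, 0, 0], [0, 0, 0], [0, 0, 0], [0, 0, 0]], grip=0.5)

```text
time: 16.3
ee_pos: [0.5746, -0.1487, 0.1956]
eef_rot: [0.799, 0.601, 0.001, 0.001]
ft_force: [0.5, -0.0, -0.5]
width: 0.0433
grip_force: 0.0
```

Run:
```python
from h import *
st()
a=[]
for c,(x,y,s) in {"scene":(90,170,150),"side":(250,120,120)}.items():
    i=r.camera(c)[:,:,::-1]; a.append(cv2.resize(i[y:y+s,x:x+s],(400,400),interpolation=cv2.INTER_CUBIC))
cv2.imwrite("pics/sc6.png",np.hstack(a))
spot(["card","lever_l_pivot","lever_r_pivot","lever_l_tip","lever_r_tip","component_side"],["wrist","scene","side"])
```

```text
16.3 [ 0.5746 -0.1487  0.1956] [ 0.276  0.961  0.002  0.961 -0.276 -0.     0.     0.002 -1.   ] [ 0.5 -0.  -0.5] 0.0433 0.0
wrist card 0.69 [ 0.5737 -0.147   0.028 ]
wrist card 0.3 [ 0.5997 -0.0584  0.1607]
wrist lever_l_pivot 0.63 [ 0.5894 -0.0981  0.1191]
wrist lever_l_tip 0.7 [ 0.5997 -0.0601  0.1631]
wrist lever_r_tip 0.87 [ 0.5486 -0.2376  0.1592]
wrist lever_r_tip 0.72 [ 0.5784 -0.1506  0.0038]
scene card 0.69 [ 0.5747 -0.1495  0.0246]
scene lever_l_pivot 0.79 [ 0.5933 -0.0991  0.1192]
scene lever_r_pivot 0.64 [ 0.561  -0.1978  0.1214]
scene lever_l_tip 0.78 [ 0.6029 -0.0536  0.1545]
scene lever_r_tip 0.87 [ 0.5471 -0.2347  0.1583]
scene component_side 0.67 [ 0.5857 -0.1502  0.0716]
side card 0.85 [ 0.5736 -0.1442  0.0275]
side lever_l_pivot 0.62 [ 0.5876 -0.0994  0.1151]
side lever_r_pivot 0.41 [ 0.5594 -0.1949  0.1157]
side lever_l_tip 0.53 [ 0.5977 -0.0556  0.1515]
side lever_r_tip 0.58 [ 0.551  -0.2389  0.1582]
side lever_r_tip 0.28 [ 0.5726 -0.1473  0.0244]
side component_side 0.86 [ 0.5821 -0.1461  0.0699]
```

View pics/sc6.png

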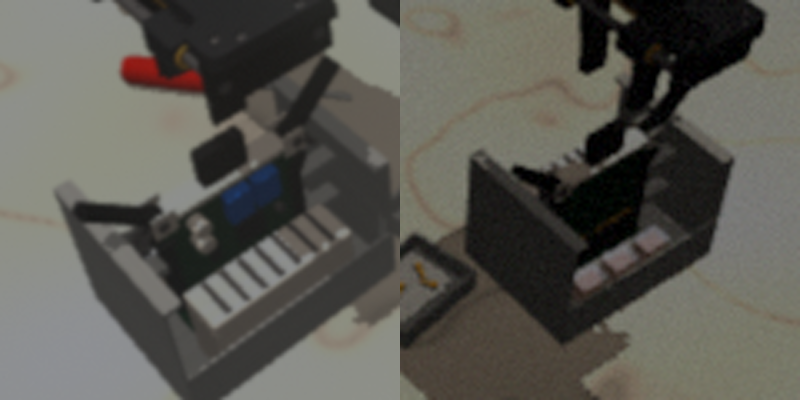

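Call:
arm_command(xyz=[[0.008, 0.028, 0], [0.016, 0.056, 0], [0.024, 0.084, 0], [0.032, 0.1125, 0], [0.032, 0.1125, -0.005], [0.032, 0.1125, -0.02], [0.032, 0.1125, -0.035], [0.032, 0.1125, -0.045], [0.032, 0.1125, -0.049], [0.032, 0.1125, -0.049]], rot=[[0, 0, 0], [0, 0, 0], [0, 0, 0], [0, 0, 0], [0, 0, 0], [0, 0, 0], [0, 0, 0], [0, 0, 0], [0, 0, 0], [0, 0, 0]], grip=0, squeeze=5)

```text
time: 18.28
ee_pos: [0.6054, -0.0363, 0.1443]
eef_rot: [0.799, 0.601, -0.001, -0.001]
ft_force: [-0.2, -0.6, 0.0]
width: 0.0004
grip_force: 0.0
```

Call:
arm_command(xyz=[[-0.0005, -0.0019, 0], [-0.0011, -0.0038, 0], [-0.0015, -0.0053, 0], [-0.0019, -0.0067, 0.0005], [-0.0024, -0.0087, 0.002], [-0.0027, -0.0096, 0.0032], [-0.003, -0.0106, 0.0045], [-0.0035, -0.0125, 0.0068], [-0.0035, -0.0125, 0.0068]], rot=[[0, 0, 0], [0, 0, 0], [0, 0, 0], [0, 0, 0], [0, 0, 0], [0, 0, 0], [0, 0, 0], [0, 0, 0], [0, 0, 0]])

```text
time: 19.03
ee_pos: [0.6027, -0.049, 0.1527]
eef_rot: [0.799, 0.601, 0.0, 0.0]
ft_force: [-0.4, 1.1, 0.4]
width: 0.0007
grip_force: 0.7
```

Call:
arm_command(xyz=[[-0.0005, -0.0019, 0.0017], [-0.0011, -0.0038, 0.0034], [-0.0016, -0.0058, 0.0048], [-0.0022, -0.0077, 0.0062], [-0.0027, -0.0096, 0.0074], [-0.0033, -0.0115, 0.0085], [-0.0033, -0.0115, 0.0085]], rot=[[0, 0, 0], [0, 0, 0], [0, 0, 0], [0, 0, 0], [0, 0, 0], [0, 0, 0], [0, 0, 0]])

```text
time: 19.62
ee_pos: [0.5993, -0.0607, 0.161]
eef_rot: [0.799, 0.601, 0.0, 0.0]
ft_force: [1.5, 1.2, 1.3]
width: 0.0005
grip_force: 1.0
```

Run:
```python
from h import *
st()
spot(["lever_l_tip","lever_l_pivot"],["wrist","scene","side"])
```

```text
19.62 [ 0.5993 -0.0607  0.161 ] [ 0.277  0.961  0.001  0.961 -0.277 -0.    -0.     0.001 -1.   ] [1.5 1.2 1.3] 0.0005 1.0
wrist lever_l_pivot 0.6 [ 6.677e-01 -1.590e-02 -2.000e-04]
scene lever_l_tip 0.61 [ 0.5957 -0.0725  0.1671]
scene lever_l_pivot 0.75 [ 0.586  -0.0996  0.1196]
side lever_l_tip 0.42 [ 0.5938 -0.0754  0.1683]
side lever_l_pivot 0.47 [ 0.5876 -0.098   0.1185]
```

Call:
arm_command(xyz=[[-0.0005, -0.0019, 0.0012], [-0.0011, -0.0038, 0.0023], [-0.0016, -0.0058, 0.0034], [-0.0021, -0.0073, 0.0042], [-0.0024, -0.0087, 0.005], [-0.0024, -0.0087, 0.005]], rot=[[0, 0, 0], [0, 0, 0], [0, 0, 0], [0, 0, 0], [0, 0, 0], [0, 0, 0]])

```text
time: 20.57
ee_pos: [0.5966, -0.0689, 0.1654]
eef_rot: [0.799, 0.601, -0.0, -0.0]
ft_force: [1.4, 2.2, -1.3]
width: 0.0007
grip_force: 1.2
```

Call:
arm_command(xyz=[[0.001, 0.004, 0], [0.002, 0.008, 0.01], [0.002, 0.008, 0.035], [-0.008, -0.026, 0.04], [-0.018, -0.06, 0.04], [-0.028, -0.095, 0.04], [-0.038, -0.13, 0.04], [-0.047, -0.163, 0.04], [-0.0536, -0.1885, 0.04], [-0.0536, -0.1885, 0.03], [-0.0536, -0.1885, 0.01], [-0.0536, -0.1885, -0.01], [-0.0536, -0.1885, -0.018], [-0.0536, -0.1885, -0.0203], [-0.0536, -0.1885, -0.0203]], rot=[[0, 0, 0], [0, 0, 0], [0, 0, 0], [0, 0, 0], [0, 0, 0], [0, 0, 0], [0, 0, 0], [0, 0, 0], [0, 0, 0], [0, 0, 0], [0, 0, 0], [0, 0, 0], [0, 0, 0], [0, 0, 0], [0, 0, 0]])

```text
time: 21.82
ee_pos: [0.5434, -0.257, 0.1455]
eef_rot: [0.799, 0.602, -0.0, -0.0]
ft_force: [-0.5, -0.1, 0.8]
width: 0.0004
grip_force: 0.0
```

Call:
arm_command(xyz=[[0.0005, 0.0019, 0], [0.0011, 0.0038, 0], [0.0015, 0.0053, 0], [0.0019, 0.0067, 0.0005], [0.0024, 0.0087, 0.002], [0.0027, 0.0096, 0.0032], [0.003, 0.0106, 0.0045], [0.0035, 0.0125, 0.0068], [0.0035, 0.0125, 0.0068]], rot=[[0, 0, 0], [0, 0, 0], [0, 0, 0], [0, 0, 0], [0, 0, 0], [0, 0, 0], [0, 0, 0], [0, 0, 0], [0, 0, 0]])

```text
time: 22.57
ee_pos: [0.5471, -0.2444, 0.1526]
eef_rot: [0.799, 0.602, 0.0, 0.0]
ft_force: [-0.7, -0.2, -0.0]
width: 0.0004
grip_force: 0.4
```

Call:
arm_command(xyz=[[0.0005, 0.0019, 0.0017], [0.0011, 0.0038, 0.0034], [0.0016, 0.0058, 0.0048], [0.0022, 0.0077, 0.0062], [0.0027, 0.0096, 0.0074], [0.0033, 0.0115, 0.0085], [0.0033, 0.0115, 0.0085]], rot=[[0, 0, 0], [0, 0, 0], [0, 0, 0], [0, 0, 0], [0, 0, 0], [0, 0, 0], [0, 0, 0]])

```text
time: 23.15
ee_pos: [0.5504, -0.2328, 0.1609]
eef_rot: [0.799, 0.602, 0.0, 0.0]
ft_force: [-0.8, -0.9, 1.2]
width: 0.0004
grip_force: 0.5
```

Call:
arm_command(xyz=[[0.0005, 0.0019, 0.0012], [0.0011, 0.0038, 0.0023], [0.0016, 0.0058, 0.0034], [0.0021, 0.0073, 0.0042], [0.0024, 0.0087, 0.005], [0.0024, 0.0087, 0.005]], rot=[[0, 0, 0], [0, 0, 0], [0, 0, 0], [0, 0, 0], [0, 0, 0], [0, 0, 0]])

```text
time: 23.65
ee_pos: [0.5523, -0.2245, 0.1655]
eef_rot: [0.799, 0.602, -0.0, -0.0]
ft_force: [-0.6, -1.2, -1.4]
width: 0.0003
grip_force: 0.8
```

Run:
```python
from h import *
st()
spot(["lever_l_tip","lever_r_tip","lever_l_pivot","lever_r_pivot"],["wrist","scene","side"])
```

```text
23.65 [ 0.5523 -0.2245  0.1655] [ 0.276  0.961 -0.     0.961 -0.276 -0.    -0.    -0.    -1.   ] [-0.6 -1.2 -1.4] 0.0003 0.8
wrist lever_l_tip 0.27 [ 0.5873 -0.0985  0.1199]
wrist lever_r_tip 0.78 [ 0.5598 -0.2112  0.1756]
wrist lever_l_pivot 0.94 [ 0.5851 -0.0936  0.1176]
wrist lever_r_pivot 0.67 [ 0.5633 -0.1954  0.1168]
scene lever_l_tip 0.82 [ 0.5946 -0.0774  0.171 ]
scene lever_r_tip 0.2 [ 0.6683 -0.0123  0.003 ]
scene lever_l_pivot 0.66 [ 0.5897 -0.0978  0.1187]
scene lever_r_pivot 0.63 [ 0.574  -0.1454  0.027 ]
scene lever_r_pivot 0.54 [ 0.5594 -0.1961  0.1211]
side lever_l_tip 0.48 [ 0.5901 -0.0828  0.1728]
side lever_l_pivot 0.72 [ 0.5777 -0.1475 -0.001 ]
side lever_l_pivot 0.61 [ 0.5906 -0.0779  0.1722]
side lever_r_pivot 0.67 [ 0.5902 -0.0787  0.1687]
side lever_r_pivot 0.49 [ 0.5589 -0.1971  0.1196]
```

Call:
arm_command(xyz=[[0.0003, 0.001, 0.0002], [0.0005, 0.0019, 0.0004], [0.0008, 0.0029, 0.0006], [0.0008, 0.0029, 0.0006]], rot=[[0, 0, 0], [0, 0, 0], [0, 0, 0], [0, 0, 0]])

```text
time: 24.73
ee_pos: [0.5529, -0.2223, 0.1659]
eef_rot: [0.799, 0.601, -0.0, 0.0]
ft_force: [-0.5, -5.1, -4.0]
width: 0.0002
grip_force: 2.5
```

Call:
arm_command(xyz=[[0.0003, 0.001, 0.0001], [0.0005, 0.0019, 0.0002], [0.0005, 0.0019, 0.0002]], rot=[[0, 0, 0], [0, 0, 0], [0, 0, 0]])

```text
time: 24.98
ee_pos: [0.5531, -0.2213, 0.166]
eef_rot: [0.799, 0.601, -0.001, 0.0]
ft_force: [-0.5, -6.9, -5.1]
width: 0.0009
grip_force: 3.6
```

Call:
arm_command(xyz=[[0.0003, 0.001, -0.0003], [0.0005, 0.0019, -0.0006], [0.0005, 0.0019, -0.0006]], rot=[[0, 0, 0], [0, 0, 0], [0, 0, 0]])

```text
time: 25.23
ee_pos: [0.5534, -0.2204, 0.1658]
eef_rot: [0.8, 0.601, -0.001, 0.001]
ft_force: [-2.3, -9.1, -2.2]
width: 0.0007
grip_force: 4.9
```

Run:
```python
from h import *
st()
```

```text
25.23 [ 0.5534 -0.2204  0.1658] [ 0.278  0.96  -0.001  0.96  -0.278 -0.003 -0.003  0.    -1.   ] [-2.3 -9.1 -2.2] 0.0007 4.9
```

Call:
arm_command(xyz=[[0.0003, 0.001, -0.0001], [0.0004, 0.0014, -0.0002], [0.0004, 0.0014, -0.0002]], rot=[[0, 0, 0], [0, 0, 0], [0, 0, 0]])

```text
time: 25.48
ee_pos: [0.5536, -0.22, 0.1658]
eef_rot: [0.8, 0.6, -0.001, 0.001]
ft_force: [-3.1, -12.1, -2.1]
width: 0.0005
grip_force: 6.1
```

Call:
arm_command(xyz=[[-0.0015, -0.006, 0], [-0.003, -0.01, 0.01], [-0.003, -0.01, 0.035], [0.007, 0.025, 0.04], [0.017, 0.06, 0.04], [0.027, 0.095, 0.04], [0.037, 0.13, 0.04], [0.0438, 0.1545, 0.04], [0.0438, 0.1545, 0.03], [0.0438, 0.1545, 0.01], [0.0438, 0.1545, 0.001], [0.0438, 0.1545, 0], [0.0438, 0.1545, 0]], rot=[[0, 0, 0], [0, 0, 0], [0, 0, 0], [0, 0, 0], [0, 0, 0], [0, 0, 0], [0, 0, 0], [0, 0, 0], [0, 0, 0], [0, 0, 0], [0, 0, 0], [0, 0, 0], [0, 0, 0]])

```text
time: 26.57
ee_pos: [0.5982, -0.0621, 0.1658]
eef_rot: [0.799, 0.601, -0.0, -0.0]
ft_force: [0.5, 0.6, 0.7]
width: 0.0007
grip_force: 0.0
```

Call:
arm_command(xyz=[[-0.0008, -0.0029, 0], [-0.0016, -0.0058, 0], [-0.0022, -0.0078, 0.0002], [-0.0025, -0.009, 0.0004], [-0.0027, -0.0097, 0.0006], [-0.0027, -0.0097, 0.0006]], rot=[[0, 0, 0], [0, 0, 0], [0, 0, 0], [0, 0, 0], [0, 0, 0], [0, 0, 0]])

```text
time: 27.07
ee_pos: [0.5967, -0.0701, 0.1674]
eef_rot: [0.798, 0.602, 0.002, -0.0]
ft_force: [2.2, 5.3, 2.7]
width: 0.0005
grip_force: 3.2
```

Call:
arm_command(xyz=[[-0.0003, -0.001, 0], [-0.0005, -0.0019, 0], [-0.0005, -0.0019, 0]], rot=[[0, 0, 0], [0, 0, 0], [0, 0, 0]])

```text
time: 27.32
ee_pos: [0.5965, -0.071, 0.1675]
eef_rot: [0.798, 0.602, 0.002, -0.0]
ft_force: [2.6, 8.2, 2.9]
width: 0.0003
grip_force: 4.5
```

Call:
arm_command(xyz=[[-0.0003, -0.001, 0], [-0.0003, -0.001, 0]], rot=[[0, 0, 0], [0, 0, 0]])

```text
time: 27.48
ee_pos: [0.5962, -0.0718, 0.1674]
eef_rot: [0.798, 0.602, 0.002, -0.0]
ft_force: [2.7, 10.2, 2.3]
width: 0.0002
grip_force: 4.9
```

Call:
arm_command(xyz=[[-0.0003, -0.001, 0.0003], [-0.0004, -0.0014, 0.0004], [-0.0004, -0.0014, 0.0004]], rot=[[0, 0, 0], [0, 0, 0], [0, 0, 0]])

```text
time: 27.73
ee_pos: [0.5957, -0.073, 0.1675]
eef_rot: [0.798, 0.603, 0.002, -0.001]
ft_force: [4.1, 9.8, 1.0]
width: 0.0005
grip_force: 5.1
```

Call:
arm_command(xyz=[[-0.0003, -0.001, 0], [-0.0003, -0.001, 0]], rot=[[0, 0, 0], [0, 0, 0]])

```text
time: 27.9
ee_pos: [0.5953, -0.074, 0.1673]
eef_rot: [0.798, 0.603, 0.002, -0.001]
ft_force: [4.4, 9.5, -0.9]
width: 0.0009
grip_force: 5.2
```

Call:
arm_command(xyz=[[-0.0003, -0.001, 0], [-0.0005, -0.0019, 0], [-0.0005, -0.0019, 0]], rot=[[0, 0, 0], [0, 0, 0], [0, 0, 0]])

```text
time: 28.15
ee_pos: [0.5948, -0.0758, 0.1671]
eef_rot: [0.798, 0.603, 0.002, -0.001]
ft_force: [3.9, 10.3, -1.2]
width: 0.0005
grip_force: 5.3
```

Call:
arm_command(xyz=[[-0.0003, -0.001, 0], [-0.0003, -0.001, 0]], rot=[[0, 0, 0], [0, 0, 0]])

```text
time: 28.32
ee_pos: [0.5945, -0.0767, 0.167]
eef_rot: [0.798, 0.603, 0.002, -0.001]
ft_force: [4.7, 10.0, -3.4]
width: 0.0007
grip_force: 5.5
```

Call:
arm_command(xyz=[[-0.0003, -0.001, -0.0004], [-0.0005, -0.0019, -0.0008], [-0.0005, -0.0019, -0.0008]], rot=[[0, 0, 0], [0, 0, 0], [0, 0, 0]])

```text
time: 28.57
ee_pos: [0.594, -0.0787, 0.1663]
eef_rot: [0.798, 0.603, 0.002, -0.001]
ft_force: [3.3, 10.8, -1.5]
width: 0.0004
grip_force: 5.3
```

Call:
arm_command(xyz=[[-0.0003, -0.001, -0.0002], [-0.0003, -0.001, -0.0002]], rot=[[0, 0, 0], [0, 0, 0]])

```text
time: 28.73
ee_pos: [0.5937, -0.0796, 0.1661]
eef_rot: [0.798, 0.603, 0.002, -0.001]
ft_force: [3.7, 10.0, -1.9]
width: 0.0005
grip_force: 5.4
```

Call:
arm_command(xyz=[[-0.0003, -0.001, -0.0002], [-0.0005, -0.0019, -0.0005], [-0.0005, -0.0019, -0.0005]], rot=[[0, 0, 0], [0, 0, 0], [0, 0, 0]])

```text
time: 28.98
ee_pos: [0.5932, -0.0814, 0.1655]
eef_rot: [0.798, 0.603, 0.002, -0.001]
ft_force: [3.9, 10.4, -1.4]
width: 0.0004
grip_force: 5.4
```

Call:
arm_command(xyz=[[0.0015, 0.006, 0], [0.003, 0.01, 0.01], [0.003, 0.01, 0.035], [-0.007, -0.025, 0.04], [-0.017, -0.06, 0.04], [-0.027, -0.095, 0.04], [-0.037, -0.13, 0.04], [-0.041, -0.1447, 0.04], [-0.041, -0.1447, 0.03], [-0.041, -0.1447, 0.01], [-0.041, -0.1447, 0.001], [-0.041, -0.1447, 0], [-0.041, -0.1447, 0]], rot=[[0, 0, 0], [0, 0, 0], [0, 0, 0], [0, 0, 0], [0, 0, 0], [0, 0, 0], [0, 0, 0], [0, 0, 0], [0, 0, 0], [0, 0, 0], [0, 0, 0], [0, 0, 0], [0, 0, 0]])

```text
time: 30.07
ee_pos: [0.5511, -0.2287, 0.165]
eef_rot: [0.799, 0.602, -0.0, -0.0]
ft_force: [0.3, -1.3, 0.2]
width: 0.0006
grip_force: 0.0
```

Call:
arm_command(xyz=[[0.0008, 0.0029, 0], [0.0016, 0.0058, 0], [0.0022, 0.0078, 0], [0.0025, 0.009, 0.0002], [0.0028, 0.01, 0.0004], [0.0028, 0.01, 0.0004]], rot=[[0, 0, 0], [0, 0, 0], [0, 0, 0], [0, 0, 0], [0, 0, 0], [0, 0, 0]])

```text
time: 30.57
ee_pos: [0.5541, -0.2192, 0.1658]
eef_rot: [0.799, 0.602, 0.0, 0.0]
ft_force: [0.4, -0.6, -0.3]
width: 0.0006
grip_force: 0.3
```

Call:
arm_command(xyz=[[0.0003, 0.001, 0], [0.0005, 0.0019, 0.0002], [0.0005, 0.0019, 0.0002]], rot=[[0, 0, 0], [0, 0, 0], [0, 0, 0]])

```text
time: 30.82
ee_pos: [0.5545, -0.2174, 0.1658]
eef_rot: [0.799, 0.602, 0.0, 0.0]
ft_force: [0.2, -0.9, 1.0]
width: 0.0008
grip_force: 0.5
```

Call:
arm_command(xyz=[[0.0003, 0.001, 0], [0.0005, 0.0015, 0], [0.0005, 0.0015, 0]], rot=[[0, 0, 0], [0, 0, 0], [0, 0, 0]])

```text
time: 31.07
ee_pos: [0.555, -0.2158, 0.1657]
eef_rot: [0.799, 0.602, 0.0, 0.0]
ft_force: [-0.7, -1.8, 1.4]
width: 0.0007
grip_force: 0.5
```

Call:
arm_command(xyz=[[0.0003, 0.001, 0.0002], [0.0005, 0.0019, 0.0003], [0.0005, 0.0019, 0.0003]], rot=[[0, 0, 0], [0, 0, 0], [0, 0, 0]])

```text
time: 31.32
ee_pos: [0.5555, -0.2138, 0.1659]
eef_rot: [0.799, 0.602, 0.0, -0.0]
ft_force: [-0.8, -0.0, -0.2]
width: 0.0004
grip_force: 0.5
```

Call:
arm_command(xyz=[[0.0003, 0.001, 0], [0.0005, 0.0015, 0], [0.0005, 0.0015, 0]], rot=[[0, 0, 0], [0, 0, 0], [0, 0, 0]])

```text
time: 31.57
ee_pos: [0.5558, -0.2129, 0.1659]
eef_rot: [0.799, 0.601, -0.0, 0.0]
ft_force: [-0.1, -2.9, 0.9]
width: 0.0007
grip_force: 1.4
```

Call:
arm_command(xyz=[[0.0003, 0.001, 0], [0.0004, 0.0015, 0], [0.0004, 0.0015, 0]], rot=[[0, 0, 0], [0, 0, 0], [0, 0, 0]])

```text
time: 31.82
ee_pos: [0.556, -0.2118, 0.1659]
eef_rot: [0.799, 0.601, -0.0, 0.0]
ft_force: [-1.6, -4.9, 0.8]
width: 0.0009
grip_force: 2.6
```

Call:
arm_command(xyz=[[0.0003, 0.001, 0], [0.0003, 0.001, 0]], rot=[[0, 0, 0], [0, 0, 0]])

```text
time: 31.98
ee_pos: [0.5562, -0.2114, 0.1659]
eef_rot: [0.799, 0.601, -0.001, 0.0]
ft_force: [-2.1, -6.0, 0.0]
width: 0.0007
grip_force: 3.4
```

Run:
```python
from h import *
st()
a=[]
for c,(x,y,s) in {"scene":(90,170,150),"side":(250,120,120)}.items():
    i=r.camera(c)[:,:,::-1]; a.append(cv2.resize(i[y:y+s,x:x+s],(400,400),interpolation=cv2.INTER_CUBIC))
cv2.imwrite("pics/sc7.png",np.hstack(a))
spot(["lever_l_tip","lever_r_tip","lever_l_pivot","lever_r_pivot","card"],["wrist","scene","side"])
```

```text
31.98 [ 0.5562 -0.2114  0.1659] [ 0.277  0.961 -0.     0.961 -0.277 -0.002 -0.002  0.    -1.   ] [-2.1 -6.   0. ] 0.0007 3.4
wrist lever_l_tip 0.7 [ 0.5903 -0.0979  0.1769]
wrist lever_r_tip 0.71 [ 0.5595 -0.1995  0.174 ]
wrist lever_l_pivot 0.6 [ 0.5902 -0.0959  0.1179]
wrist lever_r_pivot 0.83 [ 0.5603 -0.1966  0.1143]
wrist card 0.82 [ 0.5731 -0.1463  0.0218]
scene lever_l_tip 0.75 [ 0.5897 -0.092   0.1702]
scene lever_l_pivot 0.72 [ 0.5822 -0.146   0.0655]
scene lever_r_pivot 0.61 [ 0.5574 -0.1961  0.1146]
scene card 0.95 [ 0.5737 -0.1436  0.02  ]
side lever_l_tip 0.53 [ 0.5869 -0.0941  0.1689]
side lever_r_tip 0.4 [ 0.5582 -0.1991  0.1739]
side lever_l_pivot 0.56 [ 0.5887 -0.0979  0.1144]
side lever_l_pivot 0.38 [ 0.5892 -0.0948  0.1694]
side lever_r_pivot 0.48 [ 0.5597 -0.1989  0.1138]
```

View pics/sc7.png

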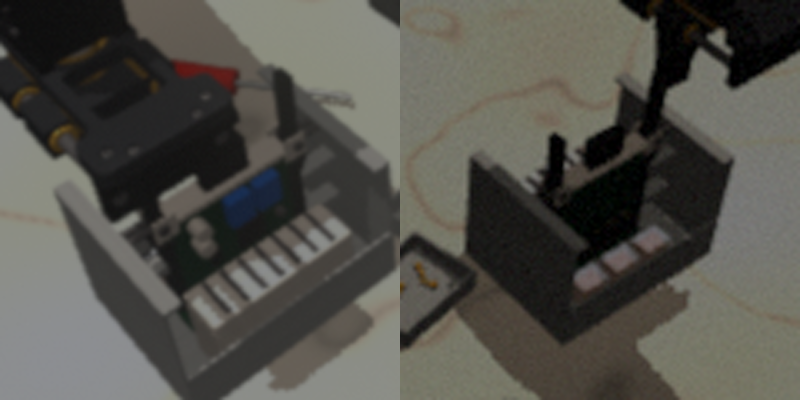

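Call:
arm_command(xyz=[[0.0003, 0.001, -0.0002], [0.0003, 0.001, -0.0002]], rot=[[0, 0, 0], [0, 0, 0]])

```text
time: 33.15
ee_pos: [0.5563, -0.211, 0.1658]
eef_rot: [0.799, 0.601, -0.001, 0.001]
ft_force: [-2.0, -7.8, 0.6]
width: 0.0005
grip_force: 4.2
```

Call:
arm_command(xyz=[[0.0003, 0.001, -0.0002], [0.0003, 0.001, -0.0002]], rot=[[0, 0, 0], [0, 0, 0]])

```text
time: 33.32
ee_pos: [0.5565, -0.2104, 0.1657]
eef_rot: [0.799, 0.601, -0.001, 0.001]
ft_force: [-2.6, -9.2, 1.2]
width: 0.0004
grip_force: 4.8
```

Call:
arm_command(xyz=[[0.0003, 0.001, -0.0001], [0.0003, 0.001, -0.0001]], rot=[[0, 0, 0], [0, 0, 0]])

```text
time: 33.48
ee_pos: [0.5566, -0.21, 0.1656]
eef_rot: [0.8, 0.601, -0.001, 0.001]
ft_force: [-3.8, -10.3, 2.0]
width: 0.0006
grip_force: 5.6
```

Call:
arm_command(xyz=[[0.0003, 0.001, -0.0001], [0.0003, 0.001, -0.0001]], rot=[[0, 0, 0], [0, 0, 0]])

```text
time: 33.65
ee_pos: [0.5567, -0.2097, 0.1656]
eef_rot: [0.8, 0.6, -0.002, 0.001]
ft_force: [-3.5, -12.1, 1.8]
width: 0.0004
grip_force: 6.6
```

Call:
arm_command(xyz=[[-0.0015, -0.006, 0], [-0.003, -0.01, 0.01], [-0.003, -0.01, 0.035], [0.007, 0.025, 0.04], [0.017, 0.06, 0.04], [0.027, 0.095, 0.04], [0.035, 0.125, 0.04], [0.0379, 0.1344, 0.04], [0.0379, 0.1344, 0.03], [0.0379, 0.1344, 0.01], [0.0379, 0.1344, 0.001], [0.0379, 0.1344, -0.001], [0.0379, 0.1344, -0.001]], rot=[[0, 0, 0], [0, 0, 0], [0, 0, 0], [0, 0, 0], [0, 0, 0], [0, 0, 0], [0, 0, 0], [0, 0, 0], [0, 0, 0], [0, 0, 0], [0, 0, 0], [0, 0, 0], [0, 0, 0]])

```text
time: 34.73
ee_pos: [0.595, -0.0726, 0.1637]
eef_rot: [0.799, 0.601, -0.001, -0.0]
ft_force: [-0.4, 0.5, -0.1]
width: 0.0003
grip_force: 0.0
```

Call:
arm_command(xyz=[[-0.0008, -0.0029, 0], [-0.0016, -0.0058, 0], [-0.0022, -0.0077, 0], [-0.0027, -0.0096, 0], [-0.003, -0.0105, 0], [-0.003, -0.0105, 0]], rot=[[0, 0, 0], [0, 0, 0], [0, 0, 0], [0, 0, 0], [0, 0, 0], [0, 0, 0]])

```text
time: 35.23
ee_pos: [0.5934, -0.0813, 0.1651]
eef_rot: [0.799, 0.602, 0.001, 0.0]
ft_force: [0.8, 4.0, 2.0]
width: 0.0006
grip_force: 2.1
```

Call:
arm_command(xyz=[[-0.0003, -0.001, -0.0002], [-0.0004, -0.0015, -0.0003], [-0.0004, -0.0015, -0.0003]], rot=[[0, 0, 0], [0, 0, 0], [0, 0, 0]])

```text
time: 35.48
ee_pos: [0.5933, -0.0819, 0.165]
eef_rot: [0.798, 0.602, 0.002, -0.0]
ft_force: [3.0, 7.5, 4.3]
width: 0.0005
grip_force: 3.5
```

Call:
arm_command(xyz=[[-0.0003, -0.001, 0], [-0.0003, -0.001, 0]], rot=[[0, 0, 0], [0, 0, 0]])

```text
time: 35.65
ee_pos: [0.5931, -0.0823, 0.1649]
eef_rot: [0.798, 0.602, 0.002, -0.0]
ft_force: [3.3, 8.1, 2.9]
width: 0.001
grip_force: 4.2
```

Call:
arm_command(xyz=[[-0.0003, -0.001, 0], [-0.0003, -0.001, 0]], rot=[[0, 0, 0], [0, 0, 0]])

```text
time: 35.82
ee_pos: [0.593, -0.0825, 0.165]
eef_rot: [0.798, 0.603, 0.002, -0.0]
ft_force: [4.0, 10.2, 3.3]
width: 0.0006
grip_force: 5.3
```

Call:
arm_command(xyz=[[-0.0003, -0.001, 0], [-0.0003, -0.001, 0]], rot=[[0, 0, 0], [0, 0, 0]])

```text
time: 35.98
ee_pos: [0.5929, -0.0828, 0.165]
eef_rot: [0.798, 0.603, 0.003, -0.001]
ft_force: [4.6, 12.4, 2.0]
width: 0.0006
grip_force: 6.3
```

Call:
arm_command(xyz=[[-0.0002, -0.0007, 0], [-0.0002, -0.0007, 0]], rot=[[0, 0, 0], [0, 0, 0]])

```text
time: 36.15
ee_pos: [0.5929, -0.0829, 0.165]
eef_rot: [0.798, 0.603, 0.003, -0.001]
ft_force: [4.2, 13.4, 2.3]
width: 0.0007
grip_force: 7.1
```

Run:
```python
from h import *
st()
spot(["lever_l_tip","lever_r_tip","lever_l_pivot","lever_r_pivot","card"],["wrist","side","scene"])
```

```text
36.15 [ 0.5929 -0.0829  0.165 ] [ 0.272  0.962  0.003  0.962 -0.272  0.005  0.005  0.002 -1.   ] [ 4.2 13.4  2.3] 0.0007 7.1
wrist lever_r_tip 0.28 [ 6.707e-01 -1.270e-02  6.000e-04]
wrist lever_l_pivot 0.83 [ 0.5888 -0.0988  0.1157]
wrist card 0.6 [ 0.5764 -0.1461  0.0259]
side lever_l_tip 0.6 [ 0.5849 -0.0976  0.1677]
side card 0.67 [ 0.5741 -0.1453  0.0236]
side card 0.56 [0.8228 0.1134 0.0034]
scene lever_l_tip 0.49 [ 0.5884 -0.0967  0.1694]
scene lever_r_tip 0.48 [ 0.5551 -0.195   0.1671]
scene lever_l_pivot 0.61 [ 0.591  -0.0977  0.1111]
scene lever_r_pivot 0.71 [ 0.5582 -0.1959  0.1159]
```

Call:
arm_command(xyz=[[-0.0001, -0.0004, 0], [-0.0002, -0.0006, 0], [-0.0002, -0.0006, 0]], rot=[[0, 0, 0], [0, 0, 0], [0, 0, 0]])

```text
time: 37.3
ee_pos: [0.5928, -0.083, 0.165]
eef_rot: [0.797, 0.603, 0.003, -0.001]
ft_force: [6.1, 13.6, 2.5]
width: 0.0005
grip_force: 7.7
```

Call:
arm_command(xyz=[[0.0015, 0.006, 0], [0.003, 0.01, 0.01], [0.003, 0.01, 0.035], [-0.007, -0.025, 0.04], [-0.017, -0.06, 0.04], [-0.027, -0.095, 0.04], [-0.035, -0.125, 0.04], [-0.0377, -0.1337, 0.04], [-0.0377, -0.1337, 0.03], [-0.0377, -0.1337, 0.01], [-0.0377, -0.1337, 0.001], [-0.0377, -0.1337, 0], [-0.0377, -0.1337, 0]], rot=[[0, 0, 0], [0, 0, 0], [0, 0, 0], [0, 0, 0], [0, 0, 0], [0, 0, 0], [0, 0, 0], [0, 0, 0], [0, 0, 0], [0, 0, 0], [0, 0, 0], [0, 0, 0], [0, 0, 0]])

```text
time: 38.38
ee_pos: [0.5532, -0.2205, 0.1635]
eef_rot: [0.798, 0.602, -0.0, -0.001]
ft_force: [-1.1, 0.4, 0.9]
width: 0.0007
grip_force: 0.0
```

Call:
arm_command(xyz=[[0.0008, 0.0029, 0], [0.0016, 0.0058, 0], [0.0022, 0.0077, 0], [0.0027, 0.0096, 0], [0.0033, 0.0115, 0], [0.0035, 0.0125, 0], [0.0035, 0.0125, 0]], rot=[[0, 0, 0], [0, 0, 0], [0, 0, 0], [0, 0, 0], [0, 0, 0], [0, 0, 0], [0, 0, 0]])

```text
time: 38.97
ee_pos: [0.5567, -0.2108, 0.1647]
eef_rot: [0.799, 0.601, -0.0, 0.001]
ft_force: [-1.0, -4.9, 2.7]
width: 0.0004
grip_force: 2.5
```

Call:
arm_command(xyz=[[0.0003, 0.001, 0], [0.0004, 0.0014, -0.0002], [0.0004, 0.0014, -0.0002]], rot=[[0, 0, 0], [0, 0, 0], [0, 0, 0]])

```text
time: 39.22
ee_pos: [0.5568, -0.2105, 0.1647]
eef_rot: [0.8, 0.601, -0.001, 0.002]
ft_force: [-2.7, -7.2, 2.8]
width: 0.0005
grip_force: 4.0
```

Call:
arm_command(xyz=[[0.0003, 0.001, 0], [0.0003, 0.001, 0]], rot=[[0, 0, 0], [0, 0, 0]])

```text
time: 39.38
ee_pos: [0.5569, -0.2103, 0.1647]
eef_rot: [0.8, 0.6, -0.001, 0.002]
ft_force: [-3.2, -10.2, 3.9]
width: 0.0007
grip_force: 5.0
```

Call:
arm_command(xyz=[[0.0002, 0.0006, 0], [0.0002, 0.0006, 0]], rot=[[0, 0, 0], [0, 0, 0]])

```text
time: 39.55
ee_pos: [0.557, -0.2101, 0.1647]
eef_rot: [0.8, 0.6, -0.001, 0.002]
ft_force: [-3.0, -11.4, 3.1]
width: 0.0003
grip_force: 5.7
```

Call:
arm_command(xyz=[[0.0002, 0.0007, 0], [0.0002, 0.0007, 0]], rot=[[0, 0, 0], [0, 0, 0]])

```text
time: 39.72
ee_pos: [0.557, -0.21, 0.1647]
eef_rot: [0.8, 0.6, -0.002, 0.002]
ft_force: [-2.7, -12.3, 3.1]
width: 0.0002
grip_force: 6.4
```

Call:
arm_command(xyz=[[0.0001, 0.0005, 0], [0.0001, 0.0005, 0]], rot=[[0, 0, 0], [0, 0, 0]])

```text
time: 39.88
ee_pos: [0.557, -0.2099, 0.1648]
eef_rot: [0.8, 0.6, -0.002, 0.002]
ft_force: [-4.1, -12.9, 3.8]
width: 0.0006
grip_force: 6.9
```

Call:
arm_command(xyz=[[-0.0015, -0.006, 0], [-0.003, -0.012, 0.005], [-0.004, -0.015, 0.03], [-0.004, -0.015, 0.07], [-0.004, -0.03, 0.1], [-0.004, -0.04, 0.11], [-0.004, -0.04, 0.11]], rot=[[0, 0, 0], [0, 0, 0], [0, 0, 0], [0, 0, 0], [0, 0, 0], [0, 0, 0], [0, 0, 0]])

```text
time: 40.47
ee_pos: [0.5548, -0.2475, 0.2778]
eef_rot: [0.8, 0.601, 0.001, 0.003]
ft_force: [-0.2, 0.7, -0.4]
width: 0.0005
grip_force: 0.0
```

Run:
```python
from h import *
st()
a=[]
for c,(x,y,s) in {"scene":(90,170,150),"side":(250,120,120)}.items():
    i=r.camera(c)[:,:,::-1]; a.append(cv2.resize(i[y:y+s,x:x+s],(400,400),interpolation=cv2.INTER_CUBIC))
cv2.imwrite("pics/sc8.png",np.hstack(a))
C=np.array([.5745,-.1468]);u=np.array([.272,.962]);A={}
for k in range(2):
  for c in ("wrist","scene","side"):
    T=np.array(r.camera_model(c)["T"]); r.camera(c)
    for l in ["lever_l_tip","lever_r_tip","lever_l_pivot","lever_r_pivot","card"]:
        for d in r.spot_point(l,c)[:1]:
            p=w(c,d["at"],T); A.setdefault(l,[]).append([(p[:2]-C)@u*1e3,p[2]*1e3])
for l in A: print(l,np.round(A[l],1).tolist(),np.median(A[l],0).round(1))
```

```text
40.47 [ 0.5548 -0.2475  0.2778] [ 0.279  0.96   0.005  0.96  -0.278 -0.002 -0.001  0.006 -1.   ] [-0.2  0.7 -0.4] 0.0005 0.0
lever_l_tip [[50.6, 176.7], [52.0, 167.9], [52.1, 169.0], [50.1, 176.0], [54.5, 166.6], [53.4, 168.7]] [ 52.  168.9]
lever_r_tip [[-53.5, 169.5], [-50.0, 167.9], [-51.3, 172.5], [-54.9, 169.2], [-52.4, 173.2], [-52.4, 173.4]] [-52.4 171. ]
lever_l_pivot [[51.4, 112.9], [48.3, 112.3], [54.3, 110.1], [50.2, 114.3], [50.9, 110.0]] [ 50.9 112.3]
lever_r_pivot [[-52.1, 113.1], [-52.9, 114.1], [-49.9, 115.3], [49.7, 172.8], [-52.4, 112.5], [-51.3, 111.0]] [-51.7 113.6]
card [[2.9, 22.7], [1.1, 20.7], [-0.2, 22.0], [-1.2, 24.4], [-1.7, 20.8], [-0.9, 20.4]] [-0.5 21.4]
```

View pics/sc8.png

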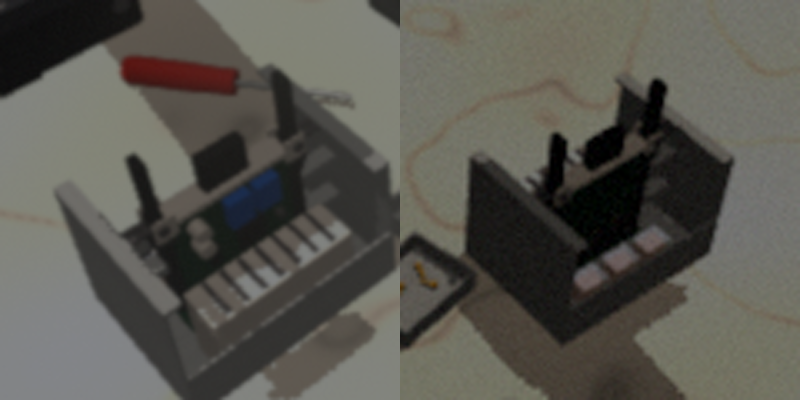

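```bash
python3 -c "
from bench import r
print(r.close_job())"
```

```text
the job is handed in; nothing more can be done
None
```

The job is handed in with no verdict returned. By the last pictures the card is seated square in the guides, components to the power supply, both levers upright at their stops, the gripper clear, and nothing else touched.

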